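# Lay the test cylinder down in the hinged cradle

## Task

Push the tall black test cylinder (the one with the brass ring on top) across the bench, standing upright, until it sits in the V of the hinged laying-down cradle. Then push it over, slowly, so that it tips together with the cradle and comes down gently on its side, with the cradle fully down on its rubber stops. Only push with the fingers: do not take the cylinder between them or lift it, and leave the other things on the bench where they are.

Things in the scene. Friction and masses are not known exactly. Their poses are not given: they have to be found in the camera images.
- cylinder: Tall black test cylinder with a brass ring on its top, 48 mm diameter, 137 mm high, about 0.6 kg, loose. Origin at the centre of its underside; its z axis runs along the cylinder to the ring. It is taller than fingers are long, so a hand held straight upright meets its top first. It starts upright on the bench, 5 to 9 cm in front of the cradle's seat and up to 2.5 cm to one side.
- cylinder_mid (a point): Centre of the test cylinder, half-way up its axis (68.5 mm above its underside).
- frame: Grey fixed frame of the cradle, 150 x 112 mm. Origin on the bench straight below the hinge line, midway between the hinge ears; +x is the way the cradle tips (away from the V's open side), z up. Ears at y = +-48 mm, x = -12 to +12 mm, 26 mm high; side rails 8 mm high, x = -20 to +130 mm, y = +-40 to 56 mm. Between the ears is bare bench: the cylinder slides in from the -x side.
- stops (a point): Midway between the tops of the two rubber-topped stop posts of the frame, 21.5 mm above the bench and 85 mm beyond the hinge line; the trough comes to rest on them.
- seat (a point): Point on the bench where the centre of the cylinder's underside is when the upright cylinder touches both faces of the upright V: at x = -24 mm in the frame's axes.
- hinge (a point): Middle of the hinge line, 16 mm above the bench; the axis is the frame's y axis. The seated cylinder swings nearly as one with the trough about it, perhaps sliding a little along the trough on the way. Lying down, the cylinder's axis is about 40 mm and its upper side about 64 mm above the bench.
- cradle (a joint): Hinge angle of the trough: 0 = upright, grows as it tips towards the frame's +x, 1.571 = lying flat on the stops (end of travel). Stiff friction hinge (about 0.8 N m): it stays where it is left even with the cylinder on it, so the cylinder has to be pushed all the way; this takes about 10 N near its top.
- trough (a point): Point in the inner corner of the aluminium V trough, half-way along it; moves with it. The trough is two plates 36 mm wide and 3 mm thick at 90 degrees, 125 mm long; upright it stands from 4 to 129 mm above the bench, open side to the frame's -x, inner corner 10 mm beyond the hinge line.
- bush: Bystander, loose, not to be moved: plain steel bush, upright, 22 mm across, 34 mm high; origin at the centre of its underside.
- nut: Bystander, loose, not to be moved: steel nozzle nut, 28 mm across, 26 mm high; origin at the centre of its underside.
- jar: Bystander, loose, not to be moved: small amber jar with black lid, 46 mm across, 71 mm high; origin at the centre of its underside.
- body_part: Bystander, loose, not to be moved: black injector valve body lying down, 40 x 90 x 52 mm; origin at the centre of its underside.
- gauge: Bystander, loose, not to be moved: upright dial indicator in a white holder, 64 x 51 mm, 136 mm high; origin at the centre of its underside.
- pot: Bystander, loose, not to be moved: small open round pot, 67 mm across, 30 mm high; origin at the centre of its underside.

How it is judged:
On the way:
1. the cylinder stands upright in the V of the upright cradle (horizontal distance between cylinder and seat below 0.014 m and angle between cylinder's own z axis and vertical below 0.2 rad and value of joint cradle below 0.3 rad), for 0.1 s.
At the end, for the whole second after the job is handed in: The cradle is down (over 1.5 rad) and the cylinder lies at rest in its V, ring end away from the hinge, its axis within 0.12 rad of the frame's x axis, its middle beyond the hinge line, the centre of its foot 60 mm before to 20 mm beyond that line and 30 to 50 mm above the bench (value of joint cradle above 1.5 rad and angle between the z axis of cylinder and the x axis of frame, either way round below 0.12 rad and x of cylinder in the frame of frame between -0.06 and 0.02 m and z of cylinder in the frame of frame between 0.03 and 0.05 m and x of cylinder_mid in the frame of frame above 0 m and linear speed of cylinder below 0.02 m/s); the robot touches nothing.
It fails at once if the cylinder is lifted off the bench or carried (height (world z) of cylinder above 0.06 m or (height (world z) of cylinder above 0.015 m and angle between cylinder's own z axis and vertical below 0.3 rad)).
It fails at once if the cylinder or the cradle is thrown down instead of lowered gently (cylinder over 0.4 m/s or cradle over 3 rad/s) (linear speed of cylinder above 0.4 m/s or velocity of joint cradle above 3 rad/s).
It fails at once if the cylinder is taken between the fingers (the grasp point is inside it) (x of the grasp point in the frame of cylinder between -0.016 and 0.016 m and y of the grasp point in the frame of cylinder between -0.016 and 0.016 m and z of the grasp point in the frame of cylinder between 0 and 0.137 m).
It fails at once if another thing on the bench is moved by more than 15 mm (distance of any of bush, nut, jar, body_part, gauge, pot from where it was at the start of the episode above 0.015 m).
It also fails if it takes over 54 s, if anything falls off the work surface, if the arm or the gripper's body presses on something with over 40 N, if the wrist force passes 120 N, or if a joint passes its speed limit or range.

## Robot

A 6-joint arm with a two-finger parallel gripper is mounted at the origin on a cart in front of the work surface, level with it; the furniture and walls round the work are solid. World frame = base frame: x ahead of the robot, y to its left, z up, the work surface at z = 0. Lengths are in m, angles in rad, forces in N, time in s.
With the tool pointing down it reaches from about 0.35 to 0.775 m from the base axis. Payload 7.3 kg.
Tool frame: the origin (TCP) lies midway between the tips of the shut fingers; the grasp point (between the pads) lies 19 mm behind it; z points along the fingers, y is the line along which they close (so a half turn about z gives the same grasp; the last joint's range is limited). The gripper opens to 92 mm and grips with 3 to 60 N. Pads are 19 mm wide; open, the fingers measure 130 mm over their backs; the gripper's body (75 mm by 190 mm) begins 47 mm behind the grasp point.
Start: joints at [-1.414, 0.342, 1.524, -0, 1.275, -0.146], TCP at [0.157, -0.501, 0.227] pointing down, gripper open.
Joint ranges: [-2.53, 2.53], [-0.77, 2.02], [0.04, 2.7], [-1, 4.14], [0.28, 2.66], [-3.11, 3.11]. Speed limits (rad/s): [2.57, 2.57, 3.14, 3.14, 3.14, 3.14].

## Interface

Orientations are given as [roll, pitch, yaw] about the fixed x, y, z axes, in that order (R = Rz(yaw) Ry(pitch) Rx(roll)).
In Python, from cell import monitor, vision, workorder gives the robot as it stands.
- The arm moves only by the tool move_arm, never from a script. Its argument "rows" is a list of rows, each a list of 5 numbers: the shift along the world's x, y, z in mm, then the turn about the world's z in rad, then the closure, from -1 (fully open) to 1 (shut). A call has 1 to 12 rows; each row shifts and turns the commanded pose from where the row before left it; what a row does not reach is not made up. A row lasts 1/10 s, in which the tool goes at most 50 mm and 8.59 degrees, less where a joint would pass 70% of its speed; a pose out of reach is approached as far as the arm can. A call is refused whole if a number of a shift passes 50 or a number of a turn 0.15, either way. A call with a gripper value outside its range is refused whole. The fingers move at their own pace and stop on an object; "newtons" is the grip in N (left out, the last holds). Time passes only in rows, so rows that do not move let the fingers close. It gives the time, the measured TCP pose, the force, the opening and the grip force at its end, in the units of the state.
- monitor.observe(): the state, without advancing time (a new reading comes with each control period).
- vision.read_camera(name): name is "scene" or "top" or "wrist"; returns the picture (420x560x3 uint8, red, green, blue); there is no depth.
- vision.get_calibration(name): a dict with "K" (3x3 intrinsics, pixels), "T" (4x4, takes a point from camera to world coordinates); the wrist camera has in their place "mount" (4x4, takes a point from camera to tool coordinates, whose origin is the TCP and whose axes are the flange's). Camera axes: x right, y up, looking along -z (the intrinsics and any distortion apply to the point x, -y, -z); pixel columns grow to the right and rows downward; lengths in m; the calibration is good to about 2 mm. The wrist camera is an equidistant fisheye: a pixel r from the principal point sees the ray r / f radians off the axis. A picture is of the moment at which its call begins: read the wrist's pose just before it. get_calibration takes no time and is no camera call.
- workorder.hand_in(): hands the job in; it is judged then, once.
The state is a dict: "time": time; "qpos": joint angles; "qvel": joint speeds; "joint_efforts": joint torques, N m; "tool_pos": TCP position; "tool_rot": TCP orientation; "contact_force": force on the tool from outside, world axes, zero at the start; "torque": the same for the moment, N m; "opening": finger opening in m; "grip_force": force on a finger pad.
Only numpy, scipy, OpenCV 4.12 (cv2) and the standard library are available. Lean on these libraries where they do the work, as an engineer would, in place of code of your own. Each camera call takes 0.05 s, during which the arm holds its last target. There are 200 camera calls.

## Working session

There is one attempt and no reset: what is moved stays moved. The work goes in short steps, Python scripts to look and compute and a tool call to move; the robot and the scene stay as the last step left them, time stands still between calls to the robot, and variables do not carry over. Pictures are saved under pics/ and viewed, at most 10 in all, crops included, and the job is handed in when it is done.

Besides the shell and the picture viewer there is one more tool, called by a JSON object that holds its "fn" and its "kwargs", one argument or row to a line. move_arm: Moves the arm, as the interface text tells. Its arguments: {"type":"object","properties":{"rows":{"type":"array","items":{"type":"array","items":{"type":"number"}}},"newtons":{"type":"number"}},"required":["rows"]}

```bash
mkdir -p pics; ls; python3 - <<'E'
from cell import monitor, vision
import cv2,numpy as np
s=monitor.observe();print(s)
for n in("scene","top"):
    im=vision.read_camera(n);cv2.imwrite(f"pics/{n}0.png",im[:,:,::-1]);c=vision.get_calibration(n);print(n,c)
E
```

```text
pics
{'time': 0.0, 'qpos': array([-1.41400232e+00,  3.42747876e-01,  1.52500615e+00, -1.71148357e-05,
        1.27536395e+00, -1.46018779e-01]), 'qvel': array([ 0.00077658, -0.00136136, -0.0008701 ,  0.00110233, -0.00055699,
        0.00032141]), 'joint_efforts': array([-1.48099913e-03, -4.31247139e+01, -2.44220710e+01,  7.14990450e-02,
        5.59742725e-02, -1.25500501e-04]), 'tool_pos': array([ 0.15650315, -0.50071956,  0.22603568]), 'tool_rot': array([-3.14008118e+00, -2.05743824e-04,  3.02817624e-01]), 'contact_force': array([ 0.52123847, -0.34202517, -0.25365392]), 'torque': array([ 0.01445239, -0.0286506 , -0.04216308]), 'grip_force': 0.0, 'opening': 0.09167652191796005}
scene {'K': array([[494.27296342,   0.        , 278.12019078],
       [  0.        , 494.27296342, 209.14291413],
       [  0.        ,   0.        ,   1.        ]]), 'T': array([[-0.68140262,  0.50371671, -0.53099901, -0.0914034 ],
       [-0.73189689, -0.46481307,  0.49827277,  0.43249444],
       [ 0.00417304,  0.72816089,  0.68539354,  0.85349576],
       [ 0.        ,  0.        ,  0.        ,  1.        ]])}
top {'K': array([[391.77129291,   0.        , 280.94516659],
       [  0.        , 391.77129291, 213.87075315],
       [  0.        ,   0.        ,   1.        ]]), 'T': array([[ 0.01702269,  0.99606441, -0.08698227,  0.44434131],
       [-0.99976505,  0.01812417,  0.01188917, -0.13832806],
       [ 0.01341886,  0.08675945,  0.99613891,  0.91734245],
       [ 0.        ,  0.        ,  0.        ,  1.        ]])}
```

View pics/scene0.png

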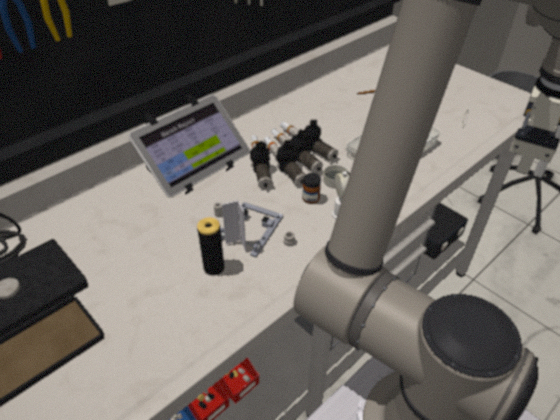

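View pics/top0.png

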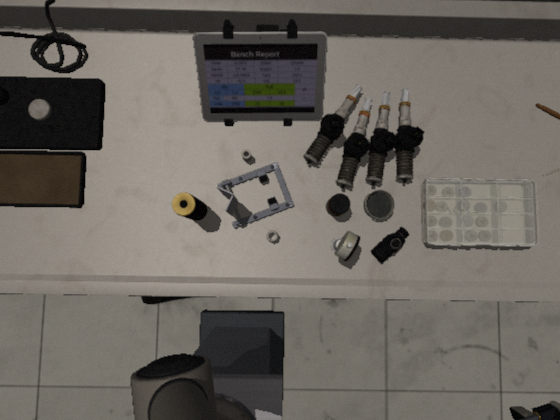

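The scene view shows the cylinder (ring at 209,226) in front of the cradle (235,222). In the top view the ring is at (183,205), the frame spans (220–295, 163–228), and its long axis points right and slightly up.

```bash
cat > h.py <<'E'
import numpy as np,cv2
from cell import monitor,vision
def ray(n,uv,z):
    c=vision.get_calibration(n);K,T=c["K"],c["T"]
    d=np.linalg.inv(K)@[uv[0],uv[1],1];d=T[:3,:3]@(d*[1,-1,-1]);o=T[:3,3]
    return o+d*(z-o[2])/d[2]
def proj(n,P):
    c=vision.get_calibration(n);K,T=c["K"],c["T"]
    p=T[:3,:3].T@(np.array(P)-T[:3,3])*[1,-1,-1];q=K@p;return q[:2]/q[2]
def ring(n,z=.137):
    im=vision.read_camera(n);h=cv2.cvtColor(im,cv2.COLOR_RGB2HSV)
    m=cv2.inRange(h,(18,110,110),(32,255,255))
    k,l,st,c=cv2.connectedComponentsWithStats(m)
    return im,[(c[i].round(1),st[i].tolist(),ray(n,(st[i][0]+st[i][2]/2-.5,st[i][1]+st[i][3]/2-.5),z).round(4)) for i in range(1,k) if st[i][4]>40]
E
python3 - <<'E'
from h import *
for n in("top","scene"):
    im,r=ring(n);print(n,r)
    if n=="top":
        a=im[130:260,165:325]
        cv2.imwrite("pics/c1.png",cv2.resize(a,None,fx=5,fy=4.6,interpolation=cv2.INTER_CUBIC)[:,:800,::-1])
E
```

```text
top [(array([183.3, 203.7]), [172, 193, 23, 22, 335], array([0.5297, 0.0483, 0.137 ]))]
scene [(array([207.9, 225.7]), [198, 218, 21, 16, 268], array([0.5251, 0.05  , 0.137 ]))]
```

View pics/c1.png

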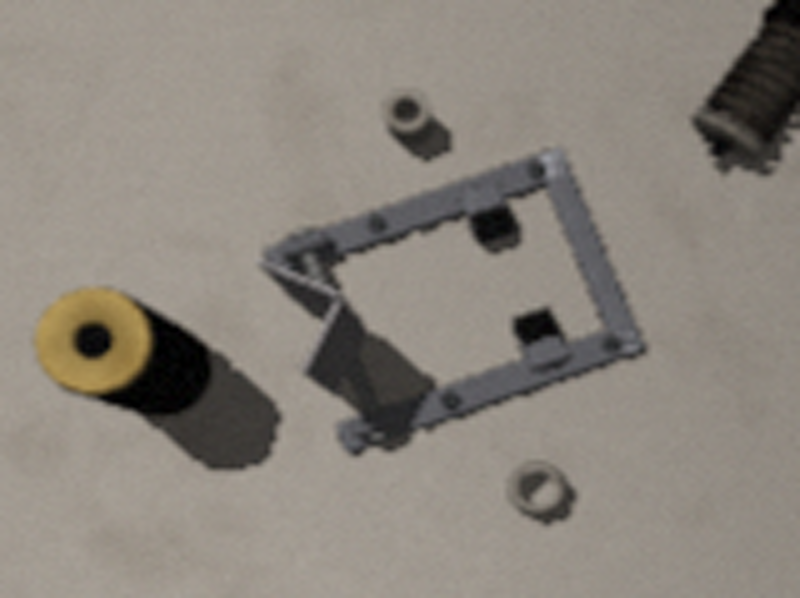

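The crop shows the frame's far outer corners at about (565,152) and (645,350), the V's top edge tips at (265,262) and (308,372), its corner at (340,298), and the lower rail's near end at about (345,440). The bush is at (408,112) and the nut at (540,490).

```bash
python3 - <<'E'
from h import *
f=lambda u,v:(165+u/5-.4,130+v/4.6-.4)
A=ray("top",f(566,150),.008);B=ray("top",f(646,352),.008);C=ray("top",f(350,453),.008)
print("far",A,B,np.linalg.norm(A-B),"lower near",C,np.linalg.norm(B-C))
y=(A-B)[:2];y/=np.linalg.norm(y);x1=np.array([y[1],-y[0]]);x2=(B-C)[:2];x2/=np.linalg.norm(x2)
print(x1,x2)
P=ray("top",f(265,262),.129);Q=ray("top",f(308,372),.129);R=ray("top",f(340,298),.129)
print("V",P,Q,R,np.linalg.norm(P-Q),np.linalg.norm(P-R),np.linalg.norm(Q-R))
y3=(P-Q)[:2];y3/=np.linalg.norm(y3);x3=np.array([y3[1],-y3[0]]);print(x3)
x=x1+x2+x3;x/=np.linalg.norm(x);y=np.array([-x[1],x[0]]);print("x",x,np.arctan2(x[1],x[0]))
o1=(A+B)[:2]/2-.13*x;o2=R[:2]-.010*x;o3=(P+Q)[:2]/2+.0155*x;print(o1,o2,o3)
o=(o1+o2)/2
cyl=np.array([.5275,.049])
print("o",o,"seat",o-.024*x,"cyl in frame",(cyl-o)@x,(cyl-o)@y)
for n,u,v,z in(("bush",408,108,.034),("nut",538,490,.026)):
    p=ray("top",f(u,v),z)[:2];print(n,p,(p-o)@x,(p-o)@y)
for n,u,v,z in (("jar",340,204,.071),("pot",379,203,.03),("gauge",347,245,.1)):
    p=ray("top",(u,v),z)[:2];print(n,p,(p-o)@x,(p-o)@y)
# check in scene view
print("scene proj stuff", proj("scene",[*(o+.01*x),.129]), proj("scene",[*(o+.13*x+.056*y),.008]),proj("scene",[*(o+.13*x-.056*y),.008]))
E
```

```text
far [ 0.6458161  -0.13968818  0.008     ] [ 0.54245176 -0.17888788  0.008     ] 0.11054774088511321 lower near [ 0.48872076 -0.04227415  0.008     ] 0.14680031614371988
[ 0.35459521 -0.93501991] [ 0.36601426 -0.93060924]
V [ 0.56643514 -0.01833942  0.129     ] [ 0.51805692 -0.03716448  0.129     ] [ 0.55101344 -0.04914874  0.129     ] 0.051911798210893596 0.034453491323069796 0.03506785109122023
[ 0.36263539 -0.9319311 ]
x [ 0.36108638 -0.93253237] -1.201363720540066
[ 0.5471927  -0.03805882] [ 0.54740257 -0.03982342] [ 0.54784287 -0.0422062 ]
o [ 0.54729764 -0.03894112] seat [ 0.53863157 -0.01656034] cyl in frame -0.08915659871346866 0.013292401780476422
bush [ 0.65985167 -0.06687017] 0.06668647037660412 0.09487548403924441
nut [ 0.47107178 -0.12996236] 0.05735613191868607 -0.10394961426920882
jar [ 0.54215899 -0.27666627] 0.21983090369068123 -0.09063126669779627
pot [ 0.55085516 -0.37272525] 0.3125490836275669 -0.11720740218866102
gauge [ 0.45308619 -0.28688437] 0.19719664102223758 -0.1773841520532462
scene proj stuff [237.36034809 200.21460158] [243.76363787 200.45082484] [283.55432838 213.88447792]
```

{"fn": "move_arm", "kwargs": {
  "rows": [
    [21, 38, 0, 0.1, 0.35],
    [21, 38, 0, 0.1, 0.35],
    [21, 38, 0, 0.1, 0.35],
    [21, 38, 0, 0.1, 0.35],
    [22, 39, 0, 0.1, 0.35],
    [22, 39, 0, 0.1, 0.35],
    [22, 39, 0, 0.1, 0.35],
    [22, 39, 0, 0.1, 0.35],
    [22, 39, 0, 0.1, 0.35],
    [22, 39, 0, 0.1, 0.35],
    [22, 39, 0, 0.1, 0.35],
    [22, 39, 0, 0.1, 0.35]
  ]
}}

```text
time: 1.4
tool_pos: [0.4171, -0.0353, 0.2269]
tool_rot: [3.141, 0.0, 1.507]
contact_force: [0.3, -0.5, 0.3]
opening: 0.0299
grip_force: 0.0
```

{"fn": "move_arm", "kwargs": {
  "rows": [
    [22, 38, 0, 0.11, 0.35],
    [22, 38, 0, 0.11, 0.35],
    [22, 38, 0, 0.11, 0.35],
    [21, 38, 0, 0.11, 0.35],
    [0, 0, 0, 0, 0.35],
    [0, 0, 0, 0, 0.35]
  ]
}}

```text
time: 2.0
tool_pos: [0.5033, 0.1156, 0.2261]
tool_rot: [-3.14, -0.0, 1.944]
contact_force: [-0.5, -0.6, 0.7]
opening: 0.0293
grip_force: 0.0
```

{"fn": "move_arm", "kwargs": {
  "rows": [
    [0, 0, -40, 0, 0.35],
    [0, 0, -40, 0, 0.35],
    [0, 0, -40, 0, 0.35],
    [0, 0, -30, 0, 0.35],
    [0, 0, 0, 0, 0.35],
    [0, 0, 0, 0, 0.35]
  ]
}}

```text
time: 2.6
tool_pos: [0.5036, 0.114, 0.0774]
tool_rot: [-3.141, 0.0, 1.941]
contact_force: [0.1, 0.5, -0.1]
opening: 0.0302
grip_force: 0.0
```

```bash
cat >> h.py <<'E'
X=np.array([.3611,-.9325]);Y=np.array([.9325,.3611]);O=np.array([.5473,-.0389])
def fr(p):d=np.array(p[:2])-O;return np.array([d@X,d@Y]).round(4)
def check(n,name=None,z=.137):
    s=monitor.observe();im,r=ring(n,z)
    if name:cv2.imwrite("pics/"+name,cv2.resize(im,(800,600))[:,:,::-1])
    print(s['time'],"tcp",s['tool_pos'].round(4),fr(s['tool_pos']),"yaw",s['tool_rot'][2].round(3),"F",s['contact_force'].round(1))
    for a in r:print(n,a[1],fr(a[2]))
E
python3 -c "
from h import *
check('scene','s1.png');check('top')"
```

```text
2.6 tcp [0.5036 0.114  0.0774] [-0.1584  0.0145] yaw 1.941 F [ 0.1  0.5 -0.1]
scene [41, 0, 10, 25, 60] [0.5868 1.1253]
scene [62, 7, 8, 28, 59] [0.5614 1.0057]
scene [213, 219, 6, 11, 44] [-0.0804 -0.0001]
2.65 tcp [0.5044 0.1142 0.0783] [-0.1583  0.0153] yaw 1.941 F [ 1.1  0.2 -0.2]
top [172, 193, 23, 23, 352] [-0.088   0.0141]
```

View pics/s1.png

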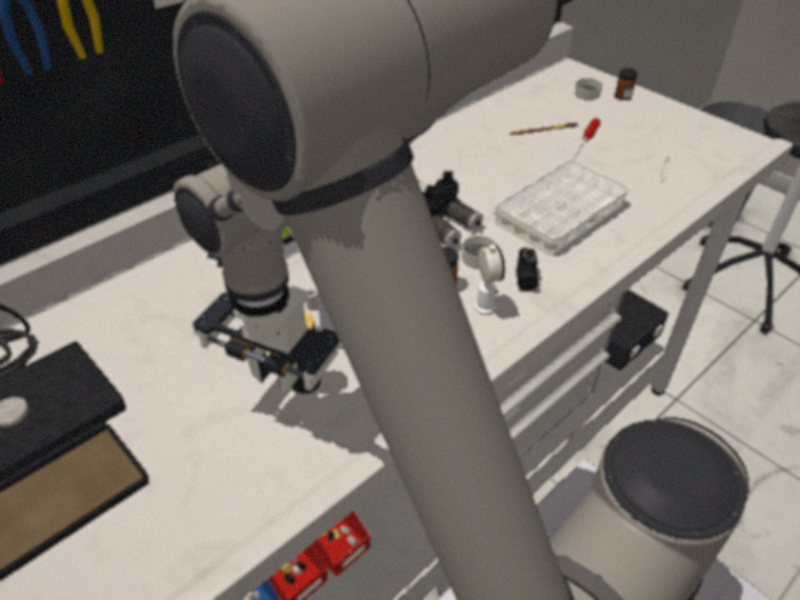

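The arm now blocks the scene view, with the gripper at (270,340) behind the cylinder. The top view still sees the ring, so I'll start the slow push and check from there.

{"fn": "move_arm", "kwargs": {
  "rows": [
    [3.2, -8.5, -0.5, 0, 0.35],
    [3.2, -8.5, -0.5, 0, 0.35],
    [3.2, -8.5, -0.5, 0, 0.35],
    [3, -8, -0.5, 0, 0.35],
    [0.6, -4, 0, 0, 0.35],
    [0.6, -4, 0, 0, 0.35],
    [0.6, -4, 0, 0, 0.35],
    [0.6, -4, 0, 0, 0.35],
    [0.6, -4, 0, 0, 0.35],
    [0, 0, 0, 0, 0.35]
  ]
}}

```text
time: 3.7
tool_pos: [0.5192, 0.0608, 0.0747]
tool_rot: [-3.141, 0.0, 1.943]
contact_force: [0.8, 1.2, 0.4]
opening: 0.0298
grip_force: 0.7
```

```bash
python3 -c "
from h import *
check('top','t2.png')
cv2.imwrite('pics/w2.png',vision.read_camera('wrist')[:,:,::-1])"
```

```text
3.7 tcp [0.5192 0.0608 0.0747] [-0.1032  0.0098] yaw 1.943 F [0.8 1.2 0.4]
top [191, 192, 16, 15, 132] [-0.0558  0.013 ]
```

View pics/w2.png

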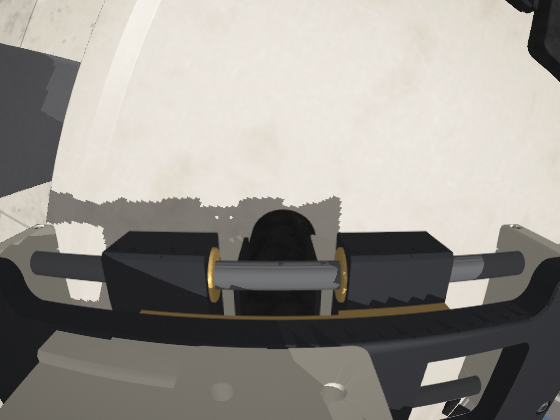

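The wrist view shows the cylinder foot centred between the two fingers at about (285,255). The ring's right edge in the top view moved further than the TCP did, so I'll check for tilt.

```bash
python3 -c "
from h import *
im=cv2.imread('pics/t2.png');a=im[200:400,180:440]
cv2.imwrite('pics/t2c.png',cv2.resize(a,(780,600),interpolation=cv2.INTER_CUBIC))
for z in (.137,.141):print(fr(ray('top',(196,196),z)))
"
```

```text
[-0.0584  0.0205]
[-0.0579  0.0197]
```

View pics/t2c.png

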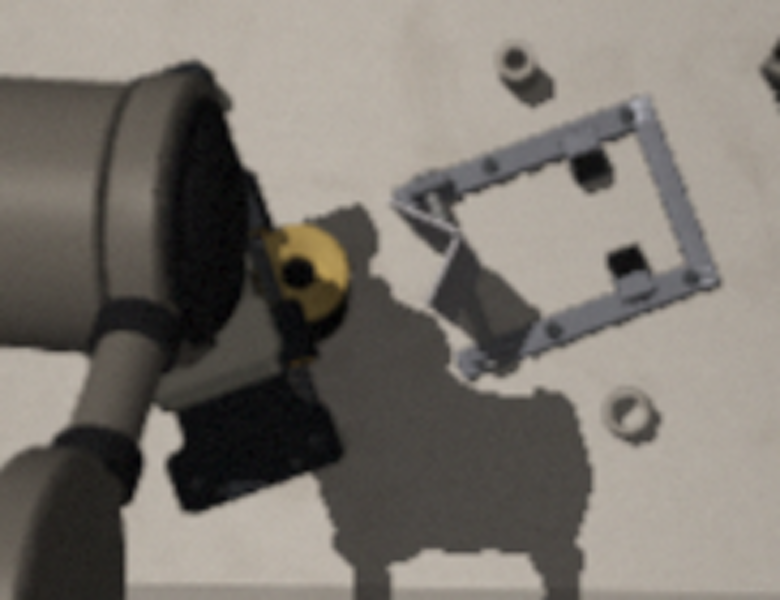

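The ring moved about 23 mm, with its hole at (299,270) in the crop, but the foot has not slid, so the cylinder is tilting by about 10°. An upright tool can't push lower than about 72 mm, because the gripper body meets the cylinder's top.

So I'll lean the cylinder gently onto the stiff trough. It is 64 mm away, which makes a 26° lean, and the free fall is only the last 7° or so. Then I'll push the foot in while the trough supports the top.

{"fn": "move_arm", "kwargs": {
  "rows": [
    [0.9, -2.5, 1.2, 0, 0.35],
    [0.9, -2.5, 1.2, 0, 0.35],
    [0.9, -2.5, 1.2, 0, 0.35],
    [0.9, -2.5, 1.2, 0, 0.35],
    [0.5, -1.5, 1, 0, 0.35],
    [0, 0, 0, 0, 0.35]
  ]
}}

```text
time: 4.4
tool_pos: [0.5235, 0.0495, 0.0807]
tool_rot: [3.141, 0.0, 1.942]
contact_force: [-0.4, 0.3, 0.1]
opening: 0.0298
grip_force: 0.0
```

```bash
cat >> h.py <<'E'
def hole(z):
    s=monitor.observe();im=vision.read_camera('top')
    h=cv2.cvtColor(im,cv2.COLOR_RGB2HSV);m=cv2.inRange(h,(18,110,110),(32,255,255));m[:150]=0;m[260:]=0;m[:,320:]=0
    k,l,st,c=cv2.connectedComponentsWithStats(m);i=1+st[1:,4].argmax();b=st[i]
    print(s['time'],"tcp",s['tool_pos'].round(4),fr(s['tool_pos']),"F",s['contact_force'].round(1),"ring box",b)
    print("frame pt of right/bottom-edge based centre",fr(ray('top',(b[0]+b[2]-12,b[1]+b[3]-12),z)),fr(ray('top',(b[0]+b[2]/2,b[1]+b[3]/2),z)))
    return im
E
python3 -c "
from h import *
print(fr(ray('top',(195.4,202.6),.14)));hole(.14)"
```

```text
[-0.0635  0.0078]
4.4 tcp [0.5235 0.0495 0.0807] [-0.0911  0.0097] F [-0.4  0.3  0.1] ring box [198 189  23  20 233]
frame pt of right/bottom-edge based centre [-0.0344  0.0091] [-0.0348  0.005 ]
```

{"fn": "move_arm", "kwargs": {
  "rows": [
    [0, 0, 0, 0, 0.35],
    [0, 0, 0, 0, 0.35]
  ]
}}

```text
time: 4.65
tool_pos: [0.5232, 0.0499, 0.0805]
tool_rot: [3.142, -0.0, 1.943]
contact_force: [0.2, -0.3, 0.5]
opening: 0.0297
grip_force: 0.0
```

```bash
python3 -c "
from h import *
im=hole(.134);a=im[130:260,165:325]
cv2.imwrite('pics/c3.png',cv2.resize(a,None,fx=5,fy=4.6,interpolation=cv2.INTER_CUBIC)[:,:800,::-1])"
```

```text
4.65 tcp [0.5232 0.0499 0.0805] [-0.0915  0.0096] F [ 0.2 -0.3  0.5] ring box [207 189  22  22 297]
frame pt of right/bottom-edge based centre [-0.0213  0.0009] [-0.0201 -0.0017]
```

View pics/c3.png

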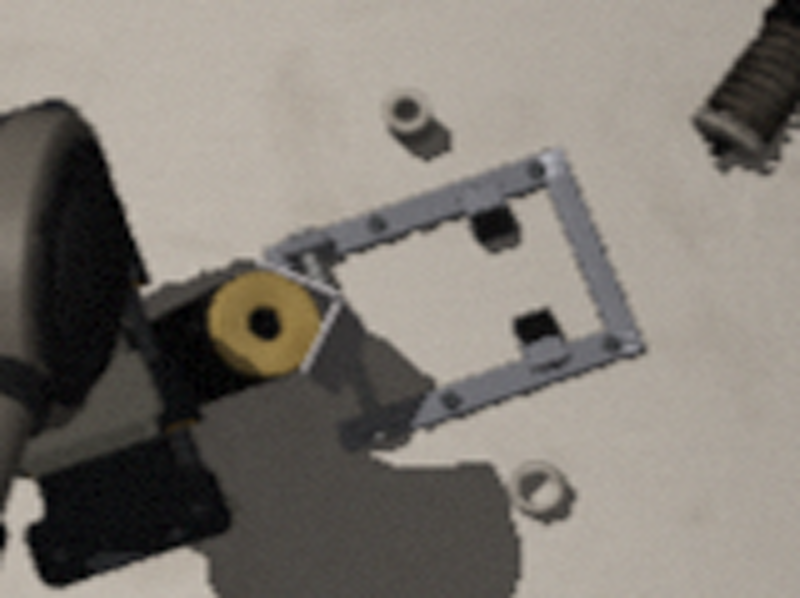

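The crop shows the ring at (265,322) resting in the V, with the cradle unmoved, so the cylinder is leaning as planned. Next I'll back off, lower the fingers and push the foot.

{"fn": "move_arm", "kwargs": {
  "rows": [
    [-2.7, 12.5, 0, 0, 0.35],
    [-2.6, 12.2, 0, 0, 0.35],
    [0, 0, -15, 0, 0.35],
    [0, 0, -15, 0, 0.35],
    [0, 0, -15, 0, 0.35],
    [0.5, -3, 0, 0, 0.35],
    [0.5, -3, 0, 0, 0.35],
    [0.5, -3, 0, 0, 0.35],
    [0.5, -3, 0, 0, 0.35],
    [0.5, -3, 0, 0, 0.35],
    [0.5, -3, 0, 0, 0.35],
    [0.5, -3, 0, 0, 0.35]
  ]
}}

```text
time: 5.9
tool_pos: [0.5211, 0.0555, 0.0356]
tool_rot: [3.141, -0.004, 1.942]
contact_force: [-0.1, 15.6, -1.1]
opening: 0.0297
grip_force: 6.0
```

```bash
python3 -c "
from h import *
hole(.134)"
```

```text
5.9 tcp [0.5211 0.0555 0.0356] [-0.0975  0.0096] F [-0.1 15.6 -1.1] ring box [208 189  21  21 307]
frame pt of right/bottom-edge based centre [-0.0207  0.0028] [-0.0189 -0.0011]
```

{"fn": "move_arm", "kwargs": {
  "rows": [
    [0, 0, 15, 0, 0.35],
    [0, 0, 15, 0, 0.35],
    [0, 0, 14, 0, 0.35],
    [0.5, -3, 0, 0, 0.35],
    [0.5, -3, 0, 0, 0.35],
    [0.5, -3, 0, 0, 0.35]
  ]
}}

```text
time: 6.55
tool_pos: [0.5226, 0.0441, 0.0788]
tool_rot: [-3.141, -0.0, 1.943]
contact_force: [-0.8, 0.6, -0.5]
opening: 0.0296
grip_force: 0.0
```

{"fn": "move_arm", "kwargs": {
  "rows": [
    [0.5, -3, 0, 0, 0.35],
    [0.5, -3, 0, 0, 0.35]
  ]
}}

```text
time: 6.75
tool_pos: [0.5237, 0.0382, 0.079]
tool_rot: [-3.141, -0.0, 1.943]
contact_force: [0.3, -0.6, -0.3]
opening: 0.0296
grip_force: 0.0
```

```bash
python3 -c "
from h import *
im=hole(.134);c=vision.read_camera('scene')
a=im[130:260,165:325];a=cv2.resize(a,(480,390),interpolation=cv2.INTER_CUBIC)
w=cv2.resize(vision.read_camera('wrist')[150:350,180:400],(320,390))
cv2.imwrite('pics/c4.png',np.hstack([a,w])[:,:,::-1])"
```

```text
6.75 tcp [0.5237 0.0382 0.079 ] [-0.0804  0.0059] F [ 0.3 -0.6 -0.3] ring box [207 189  22  21 252]
frame pt of right/bottom-edge based centre [-0.0207  0.0028] [-0.0198 -0.0008]
```

View pics/c4.png

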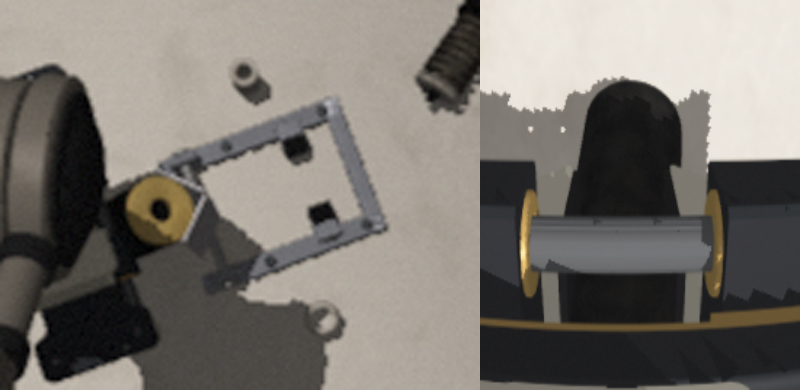

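The left panel shows the ring still in the V and the cradle upright. The right (wrist) panel shows the leaning cylinder's rear foot rim at about (630,80), which is wrist pixel (283,191). I'll cast that ray.

```bash
cat >> h.py <<'E'
from scipy.spatial.transform import Rotation as Ro
def wray(uv,z,s=None):
    s=s or monitor.observe();c=vision.get_calibration('wrist');K,M=c["K"],c["mount"]
    d=np.array([uv[0]-K[0,2],uv[1]-K[1,2]]);r=np.hypot(*d);t=r/K[0,0]
    v=np.array([d[0]/r*np.sin(t),-d[1]/r*np.sin(t),-np.cos(t)])
    R=Ro.from_euler('xyz',s['tool_rot']).as_matrix()
    o=R@M[:3,3]+s['tool_pos'];v=R@M[:3,:3]@v
    return o+v*(z-o[2])/v[2]
E
python3 -c "
from h import *
print({k:np.array(v).round(3).tolist() for k,v in vision.get_calibration('wrist').items()})
for z in (0,.01,.02):
  print(z,fr(wray((283,191),z)), fr(wray((285,210),z,dict(tool_pos=np.array([.5192,.0608,.0747]),tool_rot=[3.1416,0,1.943]))))"
```

```text
{'K': [[325.192, 0.0, 277.039], [0.0, 325.192, 206.56], [0.0, 0.0, 1.0]], 'mount': [[0.001, 0.969, 0.247, 0.066], [1.0, -0.0, -0.0, -0.0], [-0.0, 0.247, -0.969, -0.16], [0.0, 0.0, 0.0, 1.0]]}
0 [-0.0976  0.0105] [-0.1067  0.0157]
0.01 [-0.0996  0.0103] [-0.1094  0.0155]
0.02 [-0.1017  0.0101] [-0.112   0.0152]
```

{"fn": "move_arm", "kwargs": {
  "rows": [
    [0.6, -3, 0, 0, 0.35],
    [0.6, -3, 0, 0, 0.35],
    [0.6, -3, 0, 0, 0.35]
  ]
}}

```text
time: 7.2
tool_pos: [0.525, 0.0312, 0.0794]
tool_rot: [-3.141, -0.004, 1.942]
contact_force: [-0.7, 11.5, 0.3]
opening: 0.0299
grip_force: 5.2
```

{"fn": "move_arm", "kwargs": {
  "rows": [
    [0.6, -3, 0, 0, 0.35],
    [0.6, -3, 0, 0, 0.35]
  ]
}}

```text
time: 7.4
tool_pos: [0.5265, 0.0259, 0.0794]
tool_rot: [3.141, -0.004, 1.943]
contact_force: [-0.5, 13.0, 1.4]
opening: 0.0294
grip_force: 5.5
```

```bash
cat >> h.py <<'E'
def foot():
    im=vision.read_camera('wrist');s=monitor.observe()
    g=cv2.GaussianBlur(cv2.cvtColor(im,cv2.COLOR_RGB2GRAY),(3,3),0)
    out=[]
    for u in (273,278,283,288,293):
        col=g[:226,u].astype(int);v=225
        while v>5 and col[v]>=45:v-=1
        while v>5 and col[v]<45:v-=1
        out.append(v)
    v=np.median(out);print("wrist rim",out,[ (z,fr(wray((283,v),z,s)).tolist()) for z in(0,.01,.02)])
E
python3 -c "
from h import *
hole(.134);foot()"
```

```text
7.4 tcp [0.5265 0.0259 0.0794] [-0.0679  0.004 ] F [-0.5 13.   1.4] ring box [211 188  21  19 211]
frame pt of right/bottom-edge based centre [-0.013   0.0064] [-0.0119  0.0006]
wrist rim [184, 183, 183, 183, 184] [(0, [-0.0908, 0.0084]), (0.01, [-0.0926, 0.0083]), (0.02, [-0.0943, 0.0081])]
```

{"fn": "move_arm", "kwargs": {
  "rows": [
    [0.6, -2.5, 1, 0, 0.35],
    [0.6, -2.5, 1, 0, 0.35],
    [0.6, -2.5, 1, 0, 0.35],
    [0.6, -2.5, 1, 0, 0.35]
  ]
}}

```text
time: 7.9
tool_pos: [0.5287, 0.0158, 0.0829]
tool_rot: [-3.141, -0.004, 1.943]
contact_force: [0.2, 9.9, -3.8]
opening: 0.0297
grip_force: 5.1
```

```bash
python3 -c "
from h import *
hole(.134);foot()"
```

```text
7.9 tcp [0.5287 0.0158 0.0829] [-0.0577  0.0024] F [ 0.2  9.9 -3.8] ring box [215 186  22  19 211]
frame pt of right/bottom-edge based centre [-0.0022  0.0068] [-0.002   0.0013]
wrist rim [179, 178, 178, 178, 179] [(0, [-0.084, 0.0069]), (0.01, [-0.0856, 0.0067]), (0.02, [-0.0871, 0.0065])]
```

{"fn": "move_arm", "kwargs": {
  "rows": [
    [-3.9, 12.8, 0, 0, 0.57],
    [-3.9, 12.8, 0, 0, 0.57],
    [-3.8, 12.8, -15, 0, 0.57],
    [0, 0, -20, 0, 0.57],
    [0, 0, -20, 0, 0.57],
    [0.7, -3, 0, 0, 0.57],
    [0.7, -3, 0, 0, 0.57]
  ]
}}

```text
time: 8.7
tool_pos: [0.5181, 0.0476, 0.0284]
tool_rot: [-3.14, -0.003, 1.943]
contact_force: [-1.3, 10.1, -0.9]
opening: 0.0195
grip_force: 4.0
```

```bash
python3 -c "
from h import *
hole(.13);foot()"
```

```text
8.7 tcp [0.5181 0.0476 0.0284] [-0.0912  0.004 ] F [-1.3 10.1 -0.9] ring box [215 186  22  22 319]
frame pt of right/bottom-edge based centre [-0.0046  0.0018] [-0.0033 -0.0009]
wrist rim [5, 5, 5, 5, 5] [(0, [-0.2298, 0.0075]), (0.01, [-0.2259, 0.0073]), (0.02, [-0.222, 0.0072])]
```

{"fn": "move_arm", "kwargs": {
  "rows": [
    [0.5, -2, 2, 0, 0.57],
    [0.5, -2, 2, 0, 0.57],
    [0.5, -2, 2, 0, 0.57]
  ]
}}

```text
time: 9.1
tool_pos: [0.5203, 0.0419, 0.0354]
tool_rot: [3.141, -0.002, 1.943]
contact_force: [-0.3, 10.8, -1.5]
opening: 0.0196
grip_force: 4.4
```

{"fn": "move_arm", "kwargs": {
  "rows": [
    [0.5, -2, 2, 0, 0.57],
    [0.5, -2, 2, 0, 0.57],
    [0.5, -2, 2, 0, 0.57]
  ]
}}

```text
time: 9.4
tool_pos: [0.5213, 0.0363, 0.0412]
tool_rot: [-3.141, -0.003, 1.943]
contact_force: [-0.7, 11.9, -3.1]
opening: 0.02
grip_force: 5.2
```

```bash
python3 -c "
from h import *
hole(.13);foot()"
```

```text
9.4 tcp [0.5213 0.0363 0.0412] [-0.0795  0.0029] F [-0.7 11.9 -3.1] ring box [215 186  22  22 321]
frame pt of right/bottom-edge based centre [-0.0046  0.0018] [-0.0033 -0.0009]
wrist rim [5, 5, 5, 5, 5] [(0, [-0.2234, 0.0063]), (0.01, [-0.2195, 0.0062]), (0.02, [-0.2156, 0.006])]
```

{"fn": "move_arm", "kwargs": {
  "rows": [
    [-3.6, 9.3, 0, 0, 0.57],
    [-3.6, 9.3, -10, 0, 0.57],
    [0, 0, -15, 0, 0.57],
    [0, 0, -11, 0, 0.57],
    [0, 0, 0, 0, 0.57]
  ]
}}

```text
time: 10.0
tool_pos: [0.5138, 0.0528, 0.0031]
tool_rot: [-3.139, -0.001, 1.943]
contact_force: [-0.3, 0.2, 0.3]
opening: 0.0199
grip_force: 0.0
```

{"fn": "move_arm", "kwargs": {
  "rows": [
    [0.6, -2, 0, 0, 0.57],
    [0.6, -2, 0, 0, 0.57],
    [0.6, -2, 0, 0, 0.57]
  ]
}}

```text
time: 10.3
tool_pos: [0.5169, 0.0467, 0.0049]
tool_rot: [3.141, -0.0, 1.942]
contact_force: [-0.6, 6.7, -0.9]
opening: 0.0196
grip_force: 3.4
```

{"fn": "move_arm", "kwargs": {
  "rows": [
    [0.6, -2, 0, 0, 0.57],
    [0.6, -2, 0, 0, 0.57],
    [0.6, -2, 0, 0, 0.57]
  ]
}}

```text
time: 10.6
tool_pos: [0.5173, 0.0418, 0.0041]
tool_rot: [-3.14, -0.003, 1.942]
contact_force: [-1.5, 11.3, -5.2]
opening: 0.0196
grip_force: 5.5
```

```bash
python3 -c "
from h import *
hole(.13)"
```

```text
10.6 tcp [0.5173 0.0418 0.0041] [-0.0861  0.0011] F [-1.5 11.3 -5.2] ring box [214 186  23  22 331]
frame pt of right/bottom-edge based centre [-0.0046  0.0018] [-0.0043 -0.0005]
```

{"fn": "move_arm", "kwargs": {
  "rows": [
    [0.6, -2, 0, 0, 0.57],
    [0.6, -2, 0, 0, 0.57],
    [0.6, -2, 0, 0, 0.57],
    [0.6, -2, 0, 0, 0.57]
  ]
}}

```text
time: 11.05
tool_pos: [0.519, 0.0346, 0.0038]
tool_rot: [-3.139, -0.004, 1.943]
contact_force: [-1.8, 13.6, -4.1]
opening: 0.02
grip_force: 6.2
```

```bash
python3 -c "
from h import *
hole(.13)"
```

```text
11.05 tcp [0.519  0.0346 0.0038] [-0.0788  0.0001] F [-1.8 13.6 -4.1] ring box [218 184  22  22 328]
frame pt of right/bottom-edge based centre [0.0025 0.0035] [0.0037 0.0009]
```

{"fn": "move_arm", "kwargs": {
  "rows": [
    [0.6, -2, 0, 0, 0.57],
    [0.6, -2, 0, 0, 0.57],
    [0.6, -2, 0, 0, 0.57],
    [0.6, -2, 0, 0, 0.57]
  ]
}}

```text
time: 11.5
tool_pos: [0.5215, 0.0266, 0.0038]
tool_rot: [-3.139, -0.004, 1.943]
contact_force: [-2.9, 12.9, -3.8]
opening: 0.0196
grip_force: 5.9
```

```bash
python3 -c "
from h import *
hole(.13)"
```

```text
11.5 tcp [0.5215 0.0266 0.0038] [-0.0704 -0.0004] F [-2.9 12.9 -3.8] ring box [221 183  23  22 330]
frame pt of right/bottom-edge based centre [0.0108 0.0027] [0.011  0.0004]
```

{"fn": "move_arm", "kwargs": {
  "rows": [
    [-0.7, 2, 0, 0, 0.57],
    [-0.7, 2, 0, 0, 0.57],
    [-0.7, 2, 0, 0, 0.57],
    [-0.7, 2, 0, 0, 0.57],
    [0, 0, 0, 0, 0.57]
  ]
}}

```text
time: 12.05
tool_pos: [0.5207, 0.0326, 0.0047]
tool_rot: [3.141, 0.0, 1.943]
contact_force: [0.4, -0.8, 0.3]
opening: 0.0198
grip_force: 0.0
```

```bash
python3 -c "
from h import *
hole(.13);im=vision.read_camera('wrist');cv2.imwrite('pics/w5.png',im[:,:,::-1])"
```

```text
12.05 tcp [0.5207 0.0326 0.0047] [-0.0763  0.001 ] F [ 0.4 -0.8  0.3] ring box [221 183  23  22 331]
frame pt of right/bottom-edge based centre [0.0108 0.0027] [0.011  0.0004]
```

View pics/w5.png

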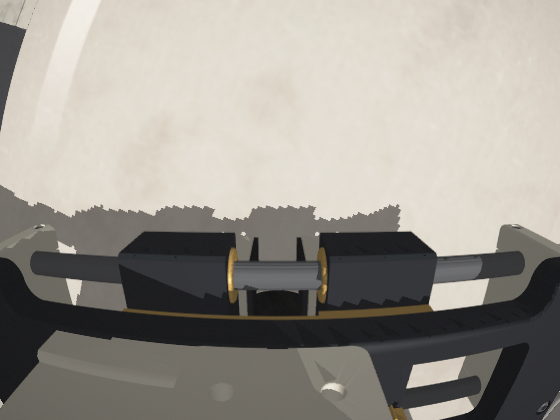

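The wrist view shows the fingers clear of the foot, whose dark rim is just visible at (278,292). The cylinder stays leaning on the cradle. I'll raise the hand and measure the rim.

{"fn": "move_arm", "kwargs": {
  "rows": [
    [-5, 12, 0, 0, 0.57],
    [-5, 12, 20, 0, 0.57],
    [-2, 6, 30, 0, 0.57],
    [0, 0, 35, 0, 0.57],
    [0, 0, 0, 0, 0.57]
  ]
}}

```text
time: 12.65
tool_pos: [0.5109, 0.0635, 0.0936]
tool_rot: [3.134, 0.003, 1.944]
contact_force: [0.3, -0.2, -0.1]
opening: 0.0198
grip_force: 0.0
```

```bash
python3 -c "
from h import *
hole(.13);s=monitor.observe();im=vision.read_camera('wrist');cv2.imwrite('pics/w6.png',im[:,:,::-1])
g=cv2.cvtColor(im,cv2.COLOR_RGB2GRAY)
for u in (260,270,278,286,296,306): print(u,g[100:300:5,u].tolist())
for v in range(170,290,15): print(v,fr(wray((278,v),.017,s)))"
```

```text
12.65 tcp [0.5109 0.0635 0.0936] [-0.1087  0.003 ] F [ 0.3 -0.2 -0.1] ring box [221 183  23  22 330]
frame pt of right/bottom-edge based centre [0.0108 0.0027] [0.011  0.0004]
260 [225, 226, 227, 226, 228, 226, 224, 223, 218, 219, 218, 216, 218, 219, 222, 223, 222, 218, 218, 219, 116, 115, 116, 115, 115, 115, 115, 115, 115, 116, 115, 115, 101, 73, 94, 109, 110, 105, 42, 17]
270 [226, 226, 226, 226, 224, 225, 223, 220, 218, 218, 219, 216, 215, 218, 221, 223, 222, 221, 219, 221, 222, 117, 117, 118, 119, 118, 116, 117, 117, 117, 119, 188, 147, 75, 94, 109, 109, 105, 43, 17]
278 [226, 224, 226, 226, 227, 225, 222, 220, 216, 214, 219, 219, 220, 221, 219, 222, 223, 221, 222, 222, 222, 116, 117, 117, 118, 220, 222, 221, 221, 221, 220, 220, 189, 74, 93, 109, 110, 104, 47, 19]
286 [226, 227, 225, 224, 225, 226, 223, 223, 222, 218, 217, 217, 220, 218, 219, 221, 221, 221, 223, 223, 222, 117, 117, 116, 116, 117, 220, 222, 221, 118, 165, 161, 141, 75, 93, 108, 111, 104, 54, 30]
296 [227, 227, 228, 227, 226, 227, 225, 224, 223, 224, 223, 222, 224, 223, 223, 223, 223, 224, 223, 224, 185, 118, 117, 118, 117, 119, 117, 117, 88, 80, 78, 75, 56, 76, 93, 109, 110, 104, 47, 34]
306 [227, 225, 227, 227, 226, 225, 225, 225, 227, 225, 224, 224, 224, 223, 223, 224, 223, 223, 223, 223, 222, 117, 117, 117, 117, 117, 118, 116, 113, 113, 113, 113, 89, 74, 93, 109, 110, 104, 40, 29]
170 [-0.1425  0.0027]
185 [-0.1314  0.0028]
200 [-0.1201  0.0028]
215 [-0.1086  0.0029]
230 [-0.0967  0.0029]
245 [-0.0845  0.003 ]
260 [-0.0719  0.003 ]
275 [-0.0587  0.0031]
```

{"fn": "move_arm", "kwargs": {
  "rows": [
    [4.5, -11.6, 0, 0, 0.57],
    [4.5, -11.7, 0, 0, 0.57],
    [0, 0, 0, 0, 0.57]
  ]
}}

```text
time: 13.05
tool_pos: [0.5179, 0.0374, 0.0886]
tool_rot: [-3.14, -0.0, 1.941]
contact_force: [0.2, -0.6, 0.7]
opening: 0.0198
grip_force: 0.0
```

```bash
python3 -c "
from h import *
s=monitor.observe();im=vision.read_camera('wrist');cv2.imwrite('pics/w6.png',im[:,:,::-1])
g=cv2.cvtColor(im,cv2.COLOR_RGB2GRAY)
for u in (270,278,286): print(u,g[180:300:4,u].tolist())
for v in range(200,270,10): print(v,fr(wray((278,v),.017,s)),s['contact_force'])"
```

```text
270 [224, 223, 224, 223, 182, 118, 118, 118, 119, 119, 119, 118, 117, 117, 117, 118, 21, 22, 22, 24, 30, 81, 89, 102, 110, 110, 107, 95, 22, 20]
278 [222, 223, 224, 223, 222, 221, 223, 120, 119, 119, 120, 118, 223, 222, 221, 117, 19, 23, 24, 21, 27, 80, 87, 101, 110, 112, 107, 94, 22, 18]
286 [222, 222, 224, 224, 224, 224, 224, 121, 119, 127, 118, 117, 220, 219, 219, 218, 34, 34, 35, 31, 27, 81, 86, 101, 110, 112, 107, 94, 24, 23]
200 [-0.0938  0.0008] [ 0.16398882 -0.6261555   0.67309752]
210 [-0.0862  0.0008] [ 0.16398882 -0.6261555   0.67309752]
220 [-0.0785  0.0008] [ 0.16398882 -0.6261555   0.67309752]
230 [-0.0707  0.0009] [ 0.16398882 -0.6261555   0.67309752]
240 [-0.0627  0.0009] [ 0.16398882 -0.6261555   0.67309752]
250 [-0.0546  0.0009] [ 0.16398882 -0.6261555   0.67309752]
260 [-0.0462  0.0009] [ 0.16398882 -0.6261555   0.67309752]
```

The rim is at x ≈ -0.061, so the lean is about 20° with the foot roughly 16 mm short of the seat. I'll push the foot in with the fingertips at rim height, where the gripper body clears best.

{"fn": "move_arm", "kwargs": {
  "rows": [
    [0, 0, -25, 0, 0.8],
    [0, 0, -25, 0, 0.8],
    [0, 0, -20, 0, 0.8],
    [0, 0, 0, 0, 0.8],
    [1.1, -2.8, 0, 0, 0.8],
    [1.1, -2.8, 0, 0, 0.8],
    [1.1, -2.8, 0, 0, 0.8],
    [0.7, -1.9, 0, 0, 0.8],
    [0.7, -1.9, 0, 0, 0.8]
  ]
}}

```text
time: 14.0
tool_pos: [0.5224, 0.0272, 0.02]
tool_rot: [3.141, -0.0, 1.942]
contact_force: [-1.2, 5.1, 1.4]
opening: 0.0093
grip_force: 2.8
```

```bash
python3 -c "
from h import *
hole(.13)"
```

```text
14.0 tcp [0.5224 0.0272 0.02  ] [-0.0706  0.0006] F [-1.2  5.1  1.4] ring box [221 183  23  22 330]
frame pt of right/bottom-edge based centre [0.0108 0.0027] [0.011  0.0004]
```

{"fn": "move_arm", "kwargs": {
  "rows": [
    [0.7, -1.9, 0, 0, 0.8]
  ]
}}

```text
time: 14.15
tool_pos: [0.5224, 0.026, 0.0196]
tool_rot: [-3.141, -0.001, 1.943]
contact_force: [-1.9, 5.9, -0.5]
opening: 0.0093
grip_force: 2.8
```

```bash
python3 -c "
from h import *
hole(.13)"
```

```text
14.15 tcp [0.5224 0.026  0.0196] [-0.0695  0.0002] F [-1.9  5.9 -0.5] ring box [221 183  23  22 329]
frame pt of right/bottom-edge based centre [0.0108 0.0027] [0.011  0.0004]
```

{"fn": "move_arm", "kwargs": {
  "rows": [
    [0.7, -1.9, 0, 0, 0.8],
    [0.7, -1.9, 0, 0, 0.8]
  ]
}}

```text
time: 14.4
tool_pos: [0.5233, 0.0222, 0.0191]
tool_rot: [-3.14, -0.002, 1.943]
contact_force: [-1.7, 5.8, -2.1]
opening: 0.0095
grip_force: 2.6
```

```bash
python3 -c "
from h import *
hole(.13)"
```

```text
14.4 tcp [0.5233 0.0222 0.0191] [-0.0657 -0.0003] F [-1.7  5.8 -2.1] ring box [221 183  23  22 335]
frame pt of right/bottom-edge based centre [0.0108 0.0027] [0.011  0.0004]
```

{"fn": "move_arm", "kwargs": {
  "rows": [
    [0.7, -1.9, 0, 0, 0.8],
    [0.7, -1.9, 0, 0, 0.8]
  ]
}}

```text
time: 14.65
tool_pos: [0.5237, 0.0197, 0.0188]
tool_rot: [-3.139, -0.004, 1.943]
contact_force: [-4.2, 15.3, 0.0]
opening: 0.0091
grip_force: 6.9
```

```bash
python3 -c "
from h import *
hole(.13)"
```

```text
14.65 tcp [0.5237 0.0197 0.0188] [-0.0632 -0.0008] F [-4.2 15.3  0. ] ring box [222 183  23  22 331]
frame pt of right/bottom-edge based centre [0.0127 0.002 ] [ 0.0129 -0.0003]
```

{"fn": "move_arm", "kwargs": {
  "rows": [
    [-0.7, 1.9, 0, 0, 0.8],
    [-0.7, 1.9, 0, 0, 0.8],
    [-0.7, 1.9, 0, 0, 0.8],
    [-0.7, 1.9, 0, 0, 0.8]
  ]
}}

```text
time: 15.1
tool_pos: [0.5232, 0.025, 0.0197]
tool_rot: [3.141, 0.001, 1.943]
contact_force: [0.8, -0.1, 0.5]
opening: 0.0094
grip_force: 0.0
```

```bash
python3 -c "
from h import *
hole(.137)"
```

```text
15.1 tcp [0.5232 0.025  0.0197] [-0.0683  0.0006] F [ 0.8 -0.1  0.5] ring box [222 183  23  22 332]
frame pt of right/bottom-edge based centre [0.013  0.0008] [ 0.0133 -0.0015]
```

{"fn": "move_arm", "kwargs": {
  "rows": [
    [-0.7, 1.9, 0, 0, 0.8],
    [-0.7, 1.9, 0, 0, 0.8],
    [-0.7, 1.9, 0, 0, 0.8],
    [-0.7, 1.9, 0, 0, 0.8]
  ]
}}

```text
time: 15.55
tool_pos: [0.5201, 0.0329, 0.0196]
tool_rot: [3.141, 0.0, 1.943]
contact_force: [-0.7, 0.4, 0.1]
opening: 0.0091
grip_force: 0.0
```

```bash
python3 -c "
from h import *
hole(.137)"
```

```text
15.55 tcp [0.5201 0.0329 0.0196] [-0.0768  0.0006] F [-0.7  0.4  0.1] ring box [222 183  22  22 331]
frame pt of right/bottom-edge based centre [0.0112 0.0015] [ 0.0124 -0.0011]
```

{"fn": "move_arm", "kwargs": {
  "rows": [
    [-7.2, 18.7, 0, 0, 1],
    [-7.2, 18.7, 20, 0, 1],
    [0, 0, 45, 0, 1],
    [0, 0, 45, 0, 1],
    [0, 0, 45, 0, 1],
    [0, 0, 10, 0, 1],
    [16.2, -42, 0, 0, 1],
    [16.2, -42, 0, 0, 1],
    [16.2, -42, 0, 0, 1],
    [16.2, -42, 0, 0, 1],
    [16.2, -42, 0, 0, 1],
    [0, 0, 0, 0, 1]
  ]
}}

```text
time: 16.8
tool_pos: [0.5876, -0.145, 0.1831]
tool_rot: [-3.141, 0.001, 1.938]
contact_force: [1.0, 0.4, 0.0]
opening: 0.0005
grip_force: 0.0
```

```bash
python3 -c "
from h import *
hole(.137)
a=vision.read_camera('scene');b=vision.read_camera('top')
cv2.imwrite('pics/s7.png',np.hstack([cv2.resize(a[150:300,130:330],(400,300),interpolation=3),cv2.resize(b[130:260,165:325],(400,300),interpolation=3)])[:,:,::-1])"
```

```text
16.8 tcp [ 0.5876 -0.145   0.1831] [ 0.1135 -0.0007] F [1.  0.4 0. ] ring box [222 183  23  22 331]
frame pt of right/bottom-edge based centre [0.013  0.0008] [ 0.0133 -0.0015]
```

View pics/s7.png

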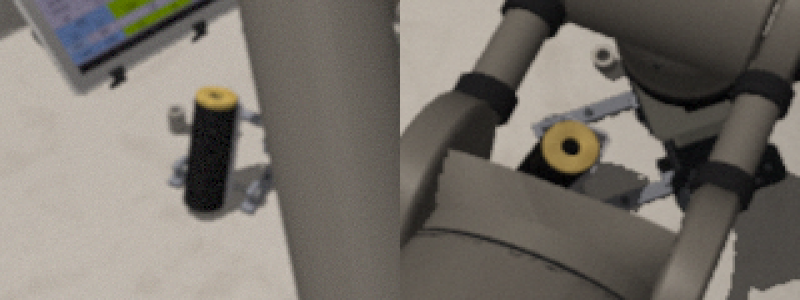

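The last picture shows the cylinder leaning in the V between the ears, with the ring at (215,98) in the left panel, and the hand beyond the cradle. I'll push the cradle back towards upright from its back side, slowly.

{"fn": "move_arm", "kwargs": {
  "rows": [
    [0, 0, -45, 0, 1],
    [0, 0, -50, 0, 1],
    [0, 0, 0, 0, 1],
    [-5.4, 14, 0, 0, 1],
    [-5.4, 14, 0, 0, 1],
    [-5.4, 14, 0, 0, 1],
    [-1, 2.8, 0, 0, 1],
    [-1, 2.8, 0, 0, 1]
  ]
}}

```text
time: 17.75
tool_pos: [0.569, -0.0915, 0.0909]
tool_rot: [3.14, 0.002, 1.944]
contact_force: [0.0, -0.0, 0.4]
opening: 0.0005
grip_force: 0.0
```

{"fn": "move_arm", "kwargs": {
  "rows": [
    [-0.7, 1.9, 0, 0, 1],
    [-0.7, 1.9, 0, 0, 1],
    [-0.7, 1.9, 0, 0, 1]
  ]
}}

```text
time: 18.05
tool_pos: [0.5678, -0.0886, 0.0902]
tool_rot: [3.14, 0.004, 1.943]
contact_force: [2.2, -9.9, 3.6]
opening: 0.0005
grip_force: 4.0
```

```bash
python3 -c "
from h import *
hole(.137);print(ring('scene')[1])"
```

```text
18.05 tcp [ 0.5678 -0.0886  0.0902] [0.0538 0.0012] F [ 2.2 -9.9  3.6] ring box [222 185  13  20 140]
frame pt of right/bottom-edge based centre [-0.0058  0.0077] [0.0032 0.0001]
[(array([237.3, 198.8]), [228, 194, 20, 11, 169], array([ 0.5466, -0.0457,  0.137 ]))]
```

{"fn": "move_arm", "kwargs": {
  "rows": [
    [-0.7, 1.9, 0, 0, 1],
    [-0.7, 1.9, 0, 0, 1],
    [-0.7, 1.9, 0, 0, 1],
    [-0.7, 1.9, 0, 0, 1]
  ]
}}

```text
time: 18.55
tool_pos: [0.5658, -0.0828, 0.0917]
tool_rot: [3.138, 0.008, 1.942]
contact_force: [-0.4, -13.9, 10.4]
opening: 0.0002
grip_force: 7.0
```

```bash
python3 -c "
from h import *
hole(.137);print(ring('scene')[1])"
```

```text
18.55 tcp [ 0.5658 -0.0828  0.0917] [0.0476 0.0014] F [ -0.4 -13.9  10.4] ring box [211 186  20  23 271]
frame pt of right/bottom-edge based centre [-0.016   0.0028] [-0.0125  0.0005]
[(array([229.4, 208.1]), [219, 201, 22, 15, 247], array([ 0.5361, -0.0151,  0.137 ]))]
```

{"fn": "move_arm", "kwargs": {
  "rows": [
    [-0.7, 1.9, 0, 0, 1],
    [-0.7, 1.9, 0, 0, 1],
    [-0.7, 1.9, 0, 0, 1],
    [-0.7, 1.9, 0, 0, 1]
  ]
}}

```text
time: 19.05
tool_pos: [0.5627, -0.0753, 0.092]
tool_rot: [3.139, 0.007, 1.942]
contact_force: [-2.4, -13.1, 13.2]
opening: 0.0003
grip_force: 7.6
```

```bash
python3 -c "
from h import *
hole(.137);print(ring('scene')[1])"
```

```text
19.05 tcp [ 0.5627 -0.0753  0.092 ] [0.0395 0.0012] F [ -2.4 -13.1  13.2] ring box [207 188  20  21 242]
frame pt of right/bottom-edge based centre [-0.0235  0.0055] [-0.0207  0.0013]
[(array([228.5, 208.3]), [218, 201, 22, 15, 246], array([ 0.5376, -0.0135,  0.137 ]))]
```

The ring is now at x ≈ -0.027, so the cylinder has stood up essentially on the seat. I'll bring the cradle a bit further back.

{"fn": "move_arm", "kwargs": {
  "rows": [
    [-0.7, 1.9, 0, 0, 1],
    [-0.7, 1.9, 0, 0, 1],
    [-0.7, 1.9, 0, 0, 1],
    [-0.7, 1.9, 0, 0, 1],
    [0, 0, 0, 0, 1]
  ]
}}

```text
time: 19.65
tool_pos: [0.5592, -0.0669, 0.0915]
tool_rot: [3.14, 0.006, 1.942]
contact_force: [-3.6, -10.5, 10.9]
opening: 0.0003
grip_force: 6.3
```

```bash
python3 -c "
from h import *
hole(.137);r=ring('scene')[1];print(r,[fr(a[2]) for a in r])"
```

```text
19.65 tcp [ 0.5592 -0.0669  0.0915] [0.0304 0.0009] F [ -3.6 -10.5  10.9] ring box [203 190  19  21 225]
frame pt of right/bottom-edge based centre [-0.0342  0.0052] [-0.0305  0.0006]
[(array([227.7, 210. ]), [217, 202, 22, 16, 256], array([ 0.5354, -0.0091,  0.137 ]))] [array([-0.0321, -0.0003])]
```

{"fn": "move_arm", "kwargs": {
  "rows": [
    [3.6, -9.3, 0, 0, 1],
    [3.6, -9.3, 0, 0, 1],
    [0, 0, 45, 0, 0.35],
    [0, 0, 45, 0, 0.35],
    [0, 0, 10, 0, 0.35],
    [-13, 33.6, 0, 0, 0.35],
    [-13, 33.6, 0, 0, 0.35],
    [-13, 33.6, 0, 0, 0.35],
    [-13, 33.6, 0, 0, 0.35],
    [-3, 7.5, 0, 0, 0.35],
    [0, 0, 0, 0, 0.35]
  ]
}}

```text
time: 20.85
tool_pos: [0.51, 0.0603, 0.1891]
tool_rot: [-3.141, -0.0, 1.945]
contact_force: [1.2, -0.2, -0.2]
opening: 0.0296
grip_force: 0.0
```

```bash
python3 -c "
from h import *
hole(.137)"
```

```text
20.85 tcp [0.51   0.0603 0.1891] [-0.106  0.001] F [ 1.2 -0.2 -0.2] ring box [201 191  22  22 308]
frame pt of right/bottom-edge based centre [-0.0336  0.0007] [-0.0324 -0.0019]
```

{"fn": "move_arm", "kwargs": {
  "rows": [
    [0, 0, -45, 0, 0.35],
    [0, 0, -45, 0, 0.35],
    [0, 0, -25, 0, 0.35],
    [3.6, -9.3, 0, 0, 0.35],
    [3.6, -9.3, 0, 0, 0.35],
    [3.6, -9.3, 0, 0, 0.35],
    [2, -5, 0, 0, 0.35],
    [0.7, -1.9, 0, 0, 0.35],
    [0.7, -1.9, 0, 0, 0.35],
    [0.7, -1.9, 0, 0, 0.35],
    [0.7, -1.9, 0, 0, 0.35]
  ]
}}

```text
time: 22.0
tool_pos: [0.5257, 0.0194, 0.0747]
tool_rot: [3.142, -0.0, 1.943]
contact_force: [-2.1, 1.8, 1.8]
opening: 0.0298
grip_force: 0.9
```

```bash
python3 -c "
from h import *
hole(.137);foot()"
```

```text
22.0 tcp [0.5257 0.0194 0.0747] [-0.0621  0.0009] F [-2.1  1.8  1.8] ring box [213 190  10  12  69]
frame pt of right/bottom-edge based centre [-0.0263  0.0216] [-0.0172  0.0054]
wrist rim [221, 221, 222, 223, 5] [(0, [-0.0573, 0.0053]), (0.01, [-0.0603, 0.0051]), (0.02, [-0.0633, 0.0049])]
```

{"fn": "move_arm", "kwargs": {
  "rows": [
    [0.7, -1.9, 0, 0, 0.35],
    [0.7, -1.9, 0, 0, 0.35],
    [0.7, -1.9, 0, 0, 0.35]
  ]
}}

```text
time: 22.4
tool_pos: [0.528, 0.0135, 0.0747]
tool_rot: [3.141, -0.0, 1.943]
contact_force: [-1.9, 2.2, 3.6]
opening: 0.03
grip_force: 2.1
```

```bash
python3 -c "
from h import *
hole(.137);foot()"
```

```text
22.4 tcp [0.528  0.0135 0.0747] [-0.0559  0.001 ] F [-1.9  2.2  3.6] ring box [218 188   9  14  83]
frame pt of right/bottom-edge based centre [-0.0188  0.0189] [-0.008   0.0042]
wrist rim [214, 214, 215, 216, 219] [(0, [-0.0552, 0.0055]), (0.01, [-0.058, 0.0053]), (0.02, [-0.0608, 0.0051])]
```

{"fn": "move_arm", "kwargs": {
  "rows": [
    [0.7, -1.9, 0, 0, 0.35],
    [0.7, -1.9, 0, 0, 0.35],
    [0.7, -1.9, 0, 0, 0.35]
  ]
}}

```text
time: 22.8
tool_pos: [0.5296, 0.0081, 0.0746]
tool_rot: [-3.141, -0.001, 1.943]
contact_force: [-4.6, 7.5, 7.6]
opening: 0.0301
grip_force: 5.3
```

```bash
python3 -c "
from h import *
hole(.137);foot()"
```

```text
22.8 tcp [0.5296 0.0081 0.0746] [-0.0503  0.0005] F [-4.6  7.5  7.6] ring box [222 187  10  14  94]
frame pt of right/bottom-edge based centre [-0.0087  0.0174] [0.0011 0.003 ]
wrist rim [209, 209, 210, 211, 213] [(0, [-0.054, 0.0048]), (0.01, [-0.0567, 0.0046]), (0.02, [-0.0593, 0.0044])]
```

{"fn": "move_arm", "kwargs": {
  "rows": [
    [-1.1, 2.8, 0, 0, 0.35],
    [-1.1, 2.8, 0, 0, 0.35],
    [-1.4, 3.8, 0, 0, 0.35],
    [0, 0, 15, 0, 0.35],
    [0, 0, 15, 0, 0.35],
    [0, 0, 0, 0, 0.35]
  ]
}}

```text
time: 23.5
tool_pos: [0.5275, 0.0171, 0.106]
tool_rot: [3.139, 0.002, 1.943]
contact_force: [-0.7, 0.0, 1.2]
opening: 0.0297
grip_force: 0.9
```

```bash
python3 -c "
from h import *
s=monitor.observe();print(s['tool_pos'],fr(s['tool_pos']),s['contact_force'])
x0,z0=fr(s['tool_pos'])[0]*1e3,s['tool_pos'][2]*1e3
a=np.radians(np.arange(0,93,2.));px=-42.7*np.cos(a)+89*np.sin(a)-9.5;pz=16+89*np.cos(a)+42.7*np.sin(a)
print(x0,z0,px[0],pz[0])
for i in range(0,45,12):
  print([[round(float(d*.361),1),round(float(-d*.9325),1),round(float(e),1),0,.35] for d,e in zip(np.diff(px)[i:i+12],np.diff(pz)[i:i+12])],px[min(i+12,46)],pz[min(i+12,46)])"
```

```text
[0.52754271 0.01707826 0.10597907] [-0.0593  0.0018] [-0.67594368  0.03365288  1.23504553]
-59.3 105.97907236492455 -52.2 105.0
[[1.1, -2.9, 1.4, 0, 0.35], [1.1, -3.0, 1.3, 0, 0.35], [1.2, -3.0, 1.2, 0, 0.35], [1.2, -3.0, 1.1, 0, 0.35], [1.2, -3.1, 1.0, 0, 0.35], [1.2, -3.1, 0.9, 0, 0.35], [1.2, -3.1, 0.8, 0, 0.35], [1.2, -3.2, 0.6, 0, 0.35], [1.2, -3.2, 0.5, 0, 0.35], [1.2, -3.2, 0.4, 0, 0.35], [1.2, -3.2, 0.3, 0, 0.35], [1.2, -3.2, 0.2, 0, 0.35]] -12.308829807592844 114.67320038952815
[[1.2, -3.2, 0.0, 0, 0.35], [1.2, -3.2, -0.1, 0, 0.35], [1.2, -3.2, -0.2, 0, 0.35], [1.2, -3.2, -0.3, 0, 0.35], [1.2, -3.2, -0.4, 0, 0.35], [1.2, -3.2, -0.6, 0, 0.35], [1.2, -3.1, -0.7, 0, 0.35], [1.2, -3.1, -0.8, 0, 0.35], [1.2, -3.1, -0.9, 0, 0.35], [1.2, -3.1, -1.0, 0, 0.35], [1.2, -3.0, -1.1, 0, 0.35], [1.2, -3.0, -1.3, 0, 0.35]] 28.068012575964843 107.28490801382311
[[1.1, -2.9, -1.4, 0, 0.35], [1.1, -2.9, -1.5, 0, 0.35], [1.1, -2.9, -1.6, 0, 0.35], [1.1, -2.8, -1.7, 0, 0.35], [1.1, -2.7, -1.8, 0, 0.35], [1.0, -2.7, -1.9, 0, 0.35], [1.0, -2.6, -2.0, 0, 0.35], [1.0, -2.6, -2.1, 0, 0.35], [1.0, -2.5, -2.2, 0, 0.35], [0.9, -2.4, -2.3, 0, 0.35], [0.9, -2.3, -2.4, 0, 0.35], [0.9, -2.3, -2.5, 0, 0.35]] 61.949004290458404 84.11262574517337
[[0.8, -2.2, -2.5, 0, 0.35], [0.8, -2.1, -2.6, 0, 0.35], [0.8, -2.0, -2.7, 0, 0.35], [0.7, -1.9, -2.8, 0, 0.35], [0.7, -1.8, -2.8, 0, 0.35], [0.7, -1.7, -2.9, 0, 0.35], [0.6, -1.6, -3.0, 0, 0.35], [0.6, -1.5, -3.0, 0, 0.35], [0.6, -1.4, -3.1, 0, 0.35], [0.5, -1.3, -3.1, 0, 0.35]] 80.93599211389632 55.56793310719281
```

{"fn": "move_arm", "kwargs": {
  "rows": [
    [1.3, -3.3, 0, 0, 0.35],
    [1.3, -3.3, 0, 0, 0.35],
    [1.1, -2.9, 0.5, 0, 0.35],
    [1.1, -3, 1, 0, 0.35],
    [1.2, -3, 1.2, 0, 0.35],
    [1.2, -3, 1.1, 0, 0.35],
    [1.2, -3.1, 1, 0, 0.35],
    [1.2, -3.1, 0.9, 0, 0.35]
  ]
}}

```text
time: 24.3
tool_pos: [0.5343, -0.0062, 0.1085]
tool_rot: [-3.138, -0.005, 1.943]
contact_force: [-1.4, 7.7, -6.2]
opening: 0.0301
grip_force: 4.5
```

```bash
python3 -c "
from h import *
hole(.137);foot()"
```

```text
24.3 tcp [ 0.5343 -0.0062  0.1085] [-0.0352 -0.0003] F [-1.4  7.7 -6.2] ring box [230 186   8  14  68]
frame pt of right/bottom-edge based centre [0.0033 0.0151] [0.0149 0.0001]
wrist rim [187, 187, 187, 189, 191] [(0, [-0.0498, 0.0044]), (0.01, [-0.0516, 0.0042]), (0.02, [-0.0535, 0.0041])]
```

{"fn": "move_arm", "kwargs": {
  "rows": [
    [1.2, -3.1, 0.8, 0, 0.35],
    [1.2, -3.2, 0.6, 0, 0.35],
    [1.2, -3.2, 0.5, 0, 0.35],
    [1.2, -3.2, 0.4, 0, 0.35],
    [1.2, -3.2, 0.3, 0, 0.35],
    [1.2, -3.2, 0.2, 0, 0.35]
  ]
}}

```text
time: 25.0
tool_pos: [0.5418, -0.0252, 0.1117]
tool_rot: [-3.139, -0.005, 1.943]
contact_force: [-2.0, 8.2, -2.2]
opening: 0.0297
grip_force: 4.6
```

```bash
python3 -c "
from h import *
hole(.137);foot()"
```

```text
25.0 tcp [ 0.5418 -0.0252  0.1117] [-0.0148 -0.0002] F [-2.   8.2 -2.2] ring box [241 184   8  13  65]
frame pt of right/bottom-edge based centre [0.026  0.0133] [ 0.0373 -0.0027]
wrist rim [165, 165, 165, 166, 168] [(0, [-0.0475, 0.0045]), (0.01, [-0.0487, 0.0043]), (0.02, [-0.0499, 0.0041])]
```

Tipping well: about 8 N, with the foot rim near -0.05 (seated). Continuing along the arc.

{"fn": "move_arm", "kwargs": {
  "rows": [
    [1.2, -3.2, 0, 0, 0.35],
    [1.2, -3.2, 0, 0, 0.35],
    [1.2, -3.2, -0.1, 0, 0.35],
    [1.2, -3.2, -0.2, 0, 0.35],
    [1.2, -3.2, -0.3, 0, 0.35],
    [1.2, -3.2, -0.5, 0, 0.35],
    [1.2, -3.1, -0.7, 0, 0.35],
    [1.2, -3.1, -0.8, 0, 0.35],
    [1.2, -3.1, -0.9, 0, 0.35],
    [1.2, -3.1, -1, 0, 0.35],
    [1.2, -3, -1.1, 0, 0.35],
    [1.2, -3, -1.3, 0, 0.35]
  ]
}}

```text
time: 26.3
tool_pos: [0.5572, -0.0632, 0.1056]
tool_rot: [-3.141, -0.003, 1.943]
contact_force: [-0.4, 6.2, 0.5]
opening: 0.0298
grip_force: 6.5
```

{"fn": "move_arm", "kwargs": {
  "rows": [
    [1.1, -2.9, -1.4, 0, 0.35],
    [1.1, -2.9, -1.5, 0, 0.35],
    [1.1, -2.9, -1.6, 0, 0.35],
    [1.1, -2.8, -1.7, 0, 0.35],
    [1.1, -2.7, -1.8, 0, 0.35],
    [1, -2.7, -1.9, 0, 0.35]
  ]
}}

```text
time: 26.9
tool_pos: [0.5641, -0.0805, 0.096]
tool_rot: [3.141, -0.002, 1.943]
contact_force: [-0.2, 6.0, 2.3]
opening: 0.0299
grip_force: 8.1
```

```bash
python3 -c "
from h import *
hole(.12)"
```

```text
Traceback (most recent call last):
  File "h.py", line 25, in hole
    k,l,st,c=cv2.connectedComponentsWithStats(m);i=1+st[1:,4].argmax();b=st[i]
                                                     ~~~~~~~~~~~~~~~^^
ValueError: attempt to get argmax of an empty sequence
```

{"fn": "move_arm", "kwargs": {
  "rows": [
    [1, -2.6, -2, 0, 0.35],
    [1, -2.6, -2.1, 0, 0.35],
    [1, -2.5, -2.2, 0, 0.35],
    [0.9, -2.4, -2.3, 0, 0.35],
    [0.9, -2.3, -2.4, 0, 0.35],
    [0.9, -2.3, -2.5, 0, 0.35]
  ]
}}

```text
time: 27.55
tool_pos: [0.5702, -0.0957, 0.0828]
tool_rot: [3.141, -0.0, 1.943]
contact_force: [0.6, 4.5, 3.4]
opening: 0.0301
grip_force: 4.7
```

{"fn": "move_arm", "kwargs": {
  "rows": [
    [0.8, -2.2, -2.5, 0, 0.35],
    [0.8, -2.1, -2.6, 0, 0.35],
    [0.8, -2, -2.7, 0, 0.35],
    [0.7, -1.9, -2.8, 0, 0.35],
    [0.7, -1.8, -2.8, 0, 0.35],
    [0.7, -1.7, -2.9, 0, 0.35]
  ]
}}

```text
time: 28.15
tool_pos: [0.5749, -0.1079, 0.0665]
tool_rot: [3.141, 0.001, 1.943]
contact_force: [2.3, 4.1, 3.0]
opening: 0.0303
grip_force: 3.3
```

{"fn": "move_arm", "kwargs": {
  "rows": [
    [0.5, -1.4, -2.5, 0, 0.35],
    [0.4, -1, -2.5, 0, 0.35],
    [0.2, -0.5, -2, 0, 0.35]
  ]
}}

```text
time: 28.45
tool_pos: [0.5763, -0.1115, 0.0597]
tool_rot: [3.14, 0.002, 1.943]
contact_force: [3.0, 0.1, 6.1]
opening: 0.0299
grip_force: 3.3
```

{"fn": "move_arm", "kwargs": {
  "rows": [
    [0, 0, -1.5, 0, 0.35],
    [0, 0, -1.5, 0, 0.35]
  ]
}}

```text
time: 28.65
tool_pos: [0.5767, -0.1121, 0.0578]
tool_rot: [3.139, 0.004, 1.943]
contact_force: [0.3, -1.3, 17.5]
opening: 0.0298
grip_force: 8.2
```

{"fn": "move_arm", "kwargs": {
  "rows": [
    [0, 0, -1, 0, 0.35],
    [0, 0, 0, 0, 0.35]
  ]
}}

```text
time: 28.85
tool_pos: [0.5768, -0.1121, 0.0578]
tool_rot: [3.139, 0.004, 1.943]
contact_force: [-0.9, -0.6, 16.7]
opening: 0.0298
grip_force: 7.7
```

{"fn": "move_arm", "kwargs": {
  "rows": [
    [0, 0, 2, 0, 0.35],
    [0, 0, 4, 0, 0.35],
    [0, 0, 10, 0, 0.35],
    [0, 0, 30, 0, 0.35],
    [0, 0, 45, 0, 0.35],
    [0, 0, 45, 0, 0.35],
    [-15, 40, 20, 0, 0.35],
    [-15, 40, 0, 0, 0.35],
    [-15, 40, 0, 0, 0.35],
    [-15, 40, 0, 0, 0.35],
    [-15, 40, 0, 0, 0.35],
    [0, 0, 0, 0, 0.35]
  ]
}}

```text
time: 30.05
tool_pos: [0.4979, 0.0932, 0.2116]
tool_rot: [-3.14, -0.002, 1.948]
contact_force: [0.9, -0.7, 0.4]
opening: 0.0301
grip_force: 0.0
```

```bash
python3 -c "
from h import *
s=monitor.observe();print(s['tool_pos'],s['contact_force'])
im=vision.read_camera('top')
h=cv2.cvtColor(im,cv2.COLOR_RGB2HSV);m=cv2.inRange(h,(0,0,0),(180,255,45));m[:150]=0;m[235:]=0;m[:,:215]=0;m[:,310:]=0
k,l,st,c=cv2.connectedComponentsWithStats(m)
for i in range(1,k):
  if st[i][4]>60:
    cn=cv2.findContours((l==i).astype(np.uint8),0,2)[0][0];r=cv2.minAreaRect(cn);b=cv2.boxPoints(r)
    print(st[i],r,[fr(ray('top',q,.045)).tolist() for q in b])
y=cv2.inRange(h,(16,80,60),(34,255,255));y[:150]=0;y[240:]=0;y[:,:200]=0;y[:,310:]=0
v,u=np.nonzero(y);print('ring',len(u),u.mean() if len(u) else 0,v.mean() if len(u) else 0, fr(ray('top',(u.mean(),v.mean()),.05)) if len(u) else '')
"
```

```text
[0.49786452 0.09324687 0.21158812] [ 0.92543737 -0.73576538  0.39781625]
[ 222  175   62   38 1222] ((251.51370239257812, 192.36985778808594), (23.993431091308594, 58.52056884765625), 69.44395446777344) [[-0.0183, 0.0299], [0.1131, 0.0316], [0.1133, -0.0229], [-0.0175, -0.0243]]
ring 65 280.5230769230769 182.27692307692308 [0.1162 0.0019]
```

```bash
python3 -c "
from cell import workorder
print(workorder.hand_in())"
```

```text
the job is handed in; nothing more can be done
None
```

The job is handed in at about 30 s of the 54 s limit. By my last top-camera measurement the cylinder lies in the cradle with its foot about 18 mm before the hinge line, its axis within about 0.02 rad of the frame's x axis and its ring end away from the hinge. The cradle is firmly down on its stops; the hand-in gave no verdict. On the way the foot would not slide upright, so I leaned the cylinder on the cradle and worked the foot in. That tipped the cradle to about 0.3 rad, and when I pushed it back upright the cylinder swung from about 17–20° of lean to standing, unsupported. It then stood upright about 8–9 mm from the seat. The gripper body probably touched it during some low pushes, and I did not re-measure the bystanders.

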